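Press the red roof panel flush in its sprung nest

TASK

Take the flat-footed press block with the yellow handle and press the red roof panel squarely down at its middle until it bottoms out level, flush with the grey frame around it, and hold it down for about a second. Then stand the press block upright in the middle of the round cork mat and let go; never press the green panel.

Things in the scene. Friction and masses are not known exactly. Their poses are not given: they have to be found in the camera images.
- press_block: Loose hand tamper, about 0.22 kg, standing upright. Flat aluminium disc foot, 60 mm diameter, 18 mm thick; from its middle rises a plain round yellow handle, 28 mm diameter, from 18 to 85 mm above the underside. Origin: centre of the flat underside; z up along the handle. Not to be confused with the punch nearby (blue handle, narrow dark foot).
- red_panel: Red tile-printed panel, 84 mm square, sprung in a fixed grey frame (110 mm square, 11 mm walls, rim 50 mm above the bench). Origin: centre of its top face; z is its normal, up. At rest the top is 62 mm above the bench; it goes down 12 mm to a stop, flush with the rim, and springs back. About 7 N starts it, 14 N at the stop. It rocks up to 14 degrees if pushed off-centre.
- green_panel: The same sprung panel and frame, but printed green: not to be pressed. Origin at the centre of its top face, 62 mm above the bench at rest, z upwards.
- cork_mat: Round flat cork mat fixed to the bench, empty at the start, 90 mm diameter and 4 mm thick. Origin at the centre of its underside (on the bench), z upwards.
Mind the look-alikes: they are no part of the job. Leave any purple or turquoise look-alike of the press_block alone.

How it is judged (in metres and radians):
On the way:
1. the red panel is held fully down and level under the middle of the upright press block for half a second (height (world z) of red_panel below 0.053 m and angle between each of red_panel, press_block's own z axis and vertical below 0.175 rad and horizontal distance between press_block and red_panel below 0.02 m and contact force between press_block and red_panel above 3 N), for 0.5 s.
At the end, for the whole second after the job is handed in: The press block stands upright (within 10 degrees), released and at rest on the cork mat, its centre within 20 mm of the mat's centre, and both panels are up again (tops at least 58 mm above the bench) (horizontal distance between press_block and cork_mat below 0.02 m and height (world z) of press_block between 0.001 and 0.009 m and angle between press_block's own z axis and vertical below 0.175 rad and linear speed of press_block below 0.03 m/s and height (world z) of each of red_panel, green_panel above 0.058 m); the robot touches nothing.
It fails at once if the green panel is pressed down by more than 6 mm (height (world z) of green_panel below 0.056 m).
It also fails if it takes over 51 s, if anything falls off the work surface, if the arm or the gripper's body presses on something with over 40 N, if the wrist force passes 120 N, or if a joint passes its speed limit or range.

ROBOT

A 6-joint arm with a two-finger parallel gripper is mounted at the origin on the work surface. World frame = base frame: x ahead of the robot, y to its left, z up, the work surface at z = 0. Lengths are in m, angles in degrees, forces in N, time in s.
With the tool pointing down it reaches from about 0.325 to 0.775 m from the base axis. Payload 5.5 kg.
Tool frame: the origin (TCP) lies at the centre of the arm's flange, where the gripper is bolted on; the fingertips stand 182 mm ahead of it and the grasp point (between the pads) lies 163 mm ahead of it; z points along the fingers, y is the direction in which the jaws open and shut (so a half turn about z gives the same grasp; the last joint's range is limited). The gripper opens to 88 mm and grips with 3 to 60 N. Pads are 20 mm wide; open, the fingers measure 115 mm over their backs; the gripper's body (75 mm by 178 mm) begins 61 mm behind the grasp point.
Start: joints at [-3.249, 5.22, 70.514, -0, 104.267, -3.249], TCP at [0.6, -0, 0.405] pointing down, gripper open.
Joint ranges: [-164.24, 164.24], [-49.07, 125.15], [9.68, 141.18], [-86.29, 266.29], [3.28, 154.24], [-151.56, 151.56]. Speed limits (degrees/s): [147.25, 147.25, 172.46, 180, 180, 180].

INTERFACE

Orientations are given as [roll, pitch, yaw] about the fixed x, y, z axes, in that order (R = Rz(yaw) Ry(pitch) Rx(roll)).
In Python, from station import r gives the robot as it stands. The module is installed in compiled form; this text tells all that it offers. Calls block until the motion is done:
- r.reach(position, orientation): joint-space move of the TCP to a pose.
- r.servo_line(position, rotation=None, speed=0.15): straight line of the TCP; rotation=None keeps the orientation; speed is the mean speed in m/s.
- r.move_joints(angles): joint-space move.
- r.let_go() and r.grab(squeeze=None): open the fingers fully, or close them until they stop; squeeze is the grip in N (None keeps the last).
- r.wait(seconds).
- r.inverse_kinematics(position, orientation): joint angles nearest the present ones, or None.
- r.sense(): the state.
- r.snapshot(name): name is "scene" or "side" or "wrist"; returns a dict with "frame" (400x640x3 uint8, red, green, blue), "fx", "fy", "cx", "cy" (pixels), "R" (3x3) and "t" (3): a world point X has camera coordinates R X + t. Camera axes: x right, y down, z forward; pixel columns grow to the right and rows downward; lengths in m; the calibration is good to about 2 mm. The wrist camera is an equidistant fisheye: a pixel r from the principal point sees the ray r / f radians off the axis. A picture is of the moment at which its call begins. There is no depth.
A pose or a line that the arm cannot do raises r.IKError and nothing moves.
- r.hand_in(): hands the job in, once; it reports no verdict.
The state is a dict: "clock": time; "joints": joint angles; "joint_vel": joint speeds; "joint_torque": joint torques, N m; "tcp_pos": TCP position; "orientation": TCP orientation; "contact_force": force on the tool from outside, world axes, zero at the start; "torque": the same for the moment, N m; "opening": finger opening in m.
Only numpy, scipy, OpenCV 4.12 (cv2) and the standard library are available. Lean on these libraries where they do the work, as an engineer would, in place of code of your own. Each camera call takes 0.05 s, during which the arm holds its last target.

## Working session

There is one attempt and no reset: what is moved stays moved. The work goes in short steps, each a Python script; the robot and the scene stay as the last script left them, time stands still between calls to the robot, and variables do not carry over. Pictures are saved under pics/ and viewed, and the job is handed in when it is done.

```bash
mkdir -p pics; python3 - <<'E'
from station import r
import cv2,pickle
for n in("scene","side","wrist"):
    s=r.snapshot(n); cv2.imwrite(f"pics/{n}0.png",s["frame"][:,:,::-1]); pickle.dump(s,open(f"pics/{n}0.pkl","wb"))
    print(n,s["fx"],s["cx"],s["cy"],(-s["R"].T@s["t"]).round(3))
st=r.sense();print(st["clock"],st["orientation"],st["tcp_pos"],st["opening"])
E
```

```text
scene 376.29362011683725 317.8529116555478 202.10246546851405 [0.85 0.25 0.7 ]
side 403.98213728377016 320.00310919299295 199.60981089012054 [0.473 0.498 0.649]
wrist 309.70691628693146 316.1552729796629 198.0988632683726 [0.6   0.078 0.384]
0.15 [-1.79914372e+02 -3.29395213e-03  9.00014241e+01] [ 6.00062137e-01 -3.93110499e-06  4.03761119e-01] 0.08758844415575162
```

View pics/scene0.png

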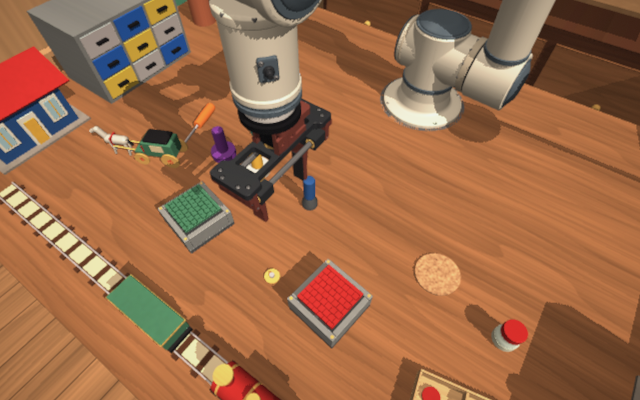

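View pics/side0.png

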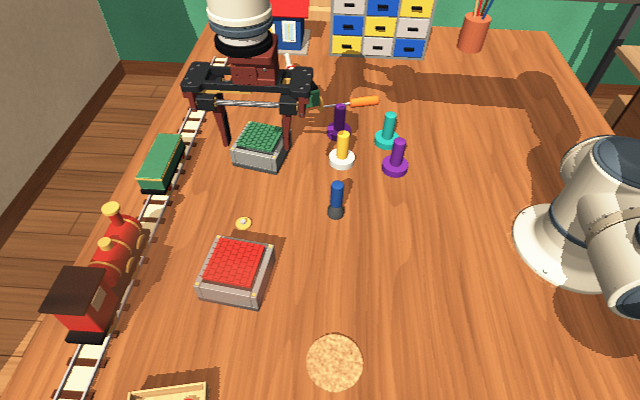

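View pics/wrist0.png

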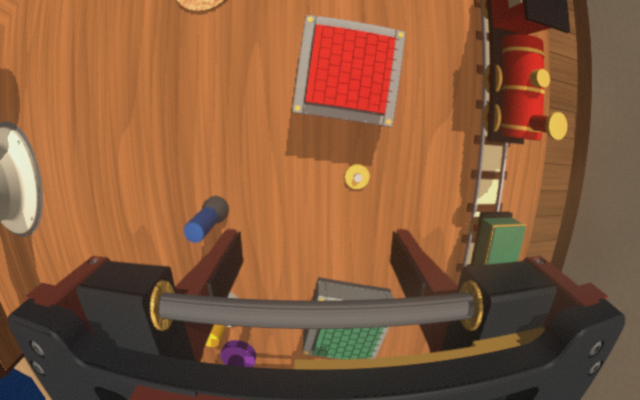

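In the side view, the candidates are yellow handle on a pale disc (342,150), purple (339,120) and (397,157), turquoise (388,130), and the blue punch (336,200). Only the yellow one with a pale disc foot fits. I'll confirm with enlarged crops.

```bash
python3 - <<'E'
import cv2,numpy as np
a=cv2.imread("pics/side0.png")
c1=cv2.resize(a[120:180,310:370],None,fx=6,fy=6,interpolation=cv2.INTER_CUBIC)
c2=cv2.resize(a[225:315,190:280],(360,360),interpolation=cv2.INTER_CUBIC)
cv2.imwrite("pics/c1.png",np.hstack([c1,c2]))
b=cv2.imread("pics/scene0.png")
c3=cv2.resize(b[255:345,285:375],(360,360),interpolation=cv2.INTER_CUBIC)
c4=cv2.resize(a[325:395,300:370],(350,350),interpolation=cv2.INTER_CUBIC)
cv2.imwrite("pics/c2.png",np.hstack([c3,cv2.copyMakeBorder(c4,0,10,0,10,0)]))
E
```

```text
(no output)
```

View pics/c1.png

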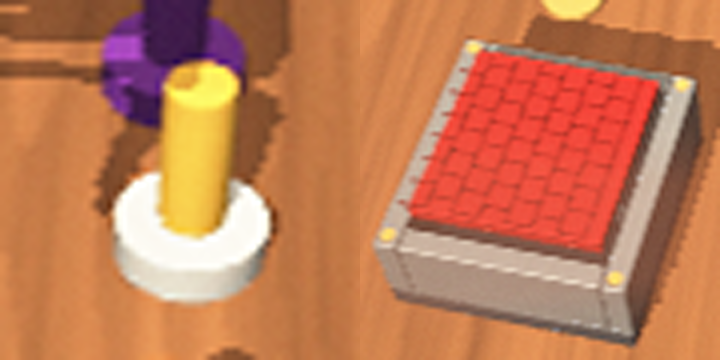

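View pics/c2.png

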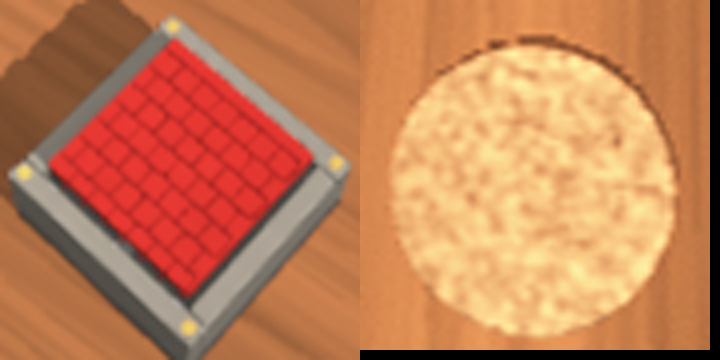

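The crop confirms it: a plain yellow cylinder on a pale disc foot. Next I'll measure from the points I read off.

```bash
cat > h.py <<'E'
import numpy as np,cv2,pickle
def ray(s,u,v,z):
    d=np.array([(u-s["cx"])/s["fx"],(v-s["cy"])/s["fy"],1.]);R=np.array(s["R"]);t=np.array(s["t"])
    c=-R.T@t; w=R.T@d
    return c+w*(z-c[2])/w[2]
E
python3 - <<'E'
from h import *
S=pickle.load(open("pics/side0.pkl","rb"));C=pickle.load(open("pics/scene0.pkl","rb"))
p=lambda s,u,v,z:ray(s,u,v,z)[:2].round(4)
print("handle top",p(S,310+201/6,120+85/6,.085),"foot",p(S,310+193/6,120+222/6,.018))
print("foot L/R",p(S,310+115/6,157,.018),p(S,310+271/6,157,.018))
a=np.array([p(S,190+x/4,225+y/4,.05) for x,y in[(113,47),(322,85),(256,278),(28,234)]])
b=np.array([p(C,285+x/4,255+y/4,.05) for x,y in[(173,27),(337,162),(189,327),(24,173)]])
print(a,a.mean(0));print(b,b.mean(0))
print("mat",p(S,300+174/5,325+190/5,.004),p(C,437.5,273.5,.004))
print("green",p(S,263,138,.062),p(C,195,210,.062))
for n,u,v in(("purp1",334,131),("purp2",395,167),("turq",386,138),("punch",335,213)):print(n,p(S,u,v,.01))
for n,u,v in(("purp1",221,155),("punch",310,203)):print(n,p(C,u,v,.01))
E
```

```text
handle top [ 0.455  -0.2027] foot [ 0.454  -0.2025]
foot L/R [ 0.4841 -0.2   ] [ 0.4239 -0.205 ]
[[0.6757 0.0681]
 [0.5776 0.0819]
 [0.5906 0.1794]
 [0.6887 0.1661]] [0.63315  0.123875]
[[0.5781 0.08  ]
 [0.5903 0.1779]
 [0.6889 0.1645]
 [0.6761 0.0665]] [0.63335  0.122225]
mat [0.4526 0.2642] [0.4536 0.2602]
green [ 0.6349 -0.2023] [ 0.6453 -0.205 ]
purp1 [ 0.4767 -0.3063]
purp2 [ 0.3316 -0.1873]
turq [ 0.3475 -0.2899]
punch [ 0.4641 -0.0387]
purp1 [ 0.4764 -0.3097]
punch [ 0.4658 -0.046 ]
```

Both views agree: red panel (0.633, 0.123), mat (0.453, 0.262), block (0.4545, -0.2025). The foot measures 60 mm across and the screw spacing is about 99 mm, as expected. Next is the grasp.

```bash
python3 - <<'E'
from station import r
from h import *
o=[180,0,90]
r.reach([.4545,-.2025,.33],o)
r.servo_line([.4545,-.2025,.163+.058],speed=.12)
print(r.sense()["contact_force"])
r.grab(50)
s=r.sense();print(s["clock"],s["opening"],s["tcp_pos"],s["contact_force"])
r.servo_line([.4545,-.2025,.163+.058+.12],speed=.12)
s=r.sense();print(s["clock"],s["opening"],s["tcp_pos"],s["orientation"],s["contact_force"])
for n in("scene","side"):
    p=r.snapshot(n); cv2.imwrite(f"pics/{n}1.png",p["frame"][:,:,::-1]); pickle.dump(p,open(f"pics/{n}1.pkl","wb"))
a=cv2.imread("pics/side1.png");cv2.imwrite("pics/side1c.png",cv2.resize(a[40:200,240:440],(800,640))[:600])
E
```

```text
[ 0.12903157 -0.18384159  0.5276299 ]
3.1833 0.02732558263836436 [ 0.45461448 -0.20248741  0.22104786] [ 1.98215357  0.21056205 -0.47545179]
4.3333 0.0275329731629577 [ 0.45440825 -0.20245086  0.33980963] [-1.79901054e+02 -5.13865492e-02  9.00021931e+01] [-0.2010485  -0.4974595  -2.40941841]
```

View pics/side1c.png

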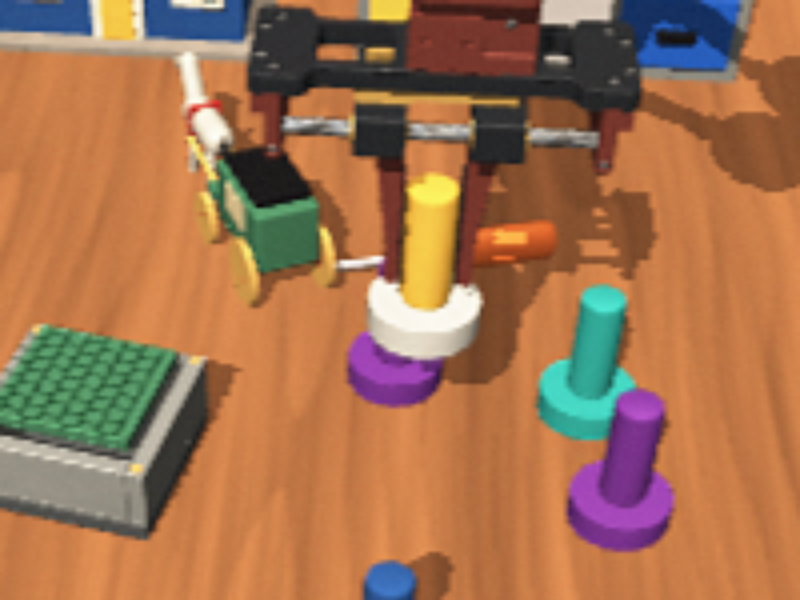

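The yellow block is held upright between the jaws, foot at crop (425,315). Nothing else was moved. Now to the red panel, pressing in force-monitored steps.

```bash
python3 - <<'E'
from station import r
from h import *
X,Y=.633,.123
r.reach([X,Y,.221+.12],[180,0,90])
r.servo_line([X,Y,.221+.070],speed=.12)
def show(z):
    s=r.sense();print(z,round(s["clock"],2),s["opening"].__round__(4),np.round(s["tcp_pos"],4),np.round(s["contact_force"],1),np.round(s["torque"],2))
    return s
show(.07)
for n in("scene","side"):
    p=r.snapshot(n); cv2.imwrite(f"pics/{n}2.png",p["frame"][:,:,::-1])
for z in(.060,.056,.052,.050,.0485):
    r.servo_line([X,Y,.221+z],speed=.04); s=show(z)
    if s["contact_force"][2]>30:break
for n in("scene","side"):
    p=r.snapshot(n); cv2.imwrite(f"pics/{n}3.png",p["frame"][:,:,::-1]); pickle.dump(p,open(f"pics/{n}3.pkl","wb"))
a=cv2.imread("pics/side3.png")[190:330,160:320];b=cv2.imread("pics/scene3.png")[210:350,250:410]
cv2.imwrite("pics/p3.png",cv2.resize(np.hstack([a,b]),None,fx=2.5,fy=2.5,interpolation=cv2.INTER_CUBIC))
E
```

```text
0.07 6.38 0.0276 [0.633  0.1225 0.2913] [-0.5  0.1 -2.2] [0.05 0.   0.03]
0.06 6.88 0.0276 [0.6333 0.1231 0.2826] [ 1.2 -0.2  5.1] [ 0.06 -0.24  0.  ]
0.056 7.13 0.0274 [0.6333 0.123  0.2789] [0.5 0.3 6.3] [-0.01 -0.15  0.06]
0.052 7.38 0.0277 [0.6332 0.123  0.2754] [-1.  -0.6  8.1] [-0.07  0.16 -0.01]
0.05 7.63 0.0277 [0.6332 0.1231 0.2739] [-1.1 -0.2  9.6] [-0.11  0.26 -0.05]
0.0485 7.88 0.0277 [0.6332 0.123  0.2726] [-2.2 -0.6 10.2] [-0.1   0.27 -0.03]
```

View pics/p3.png

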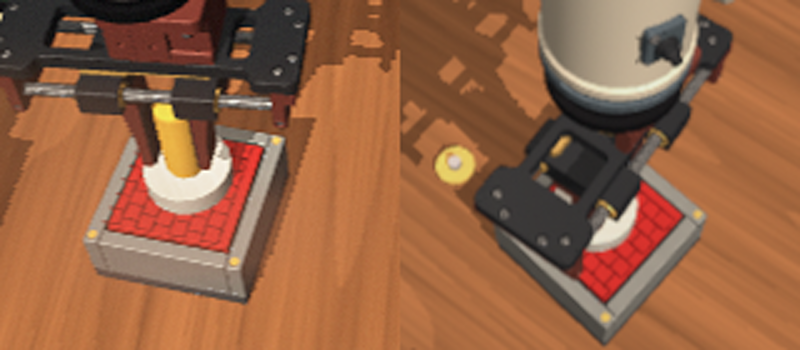

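The foot sits central and the panel is nearly flush. The force is about 12 N with the block's weight added back, so it isn't at the stop yet. I'll go on until the force rises clearly past 14 N.

```bash
python3 - <<'E'
from station import r
from h import *
X,Y=.633,.123
def show(z):
    s=r.sense();print(z,round(s["clock"],2),s["opening"].__round__(4),np.round(s["tcp_pos"],4),np.round(s["contact_force"],1),np.round(s["torque"],2),np.round(s["orientation"],1))
    return s
for z in(.047,.0455,.044,.0425,.041,.0395):
    r.servo_line([X,Y,.221+z],speed=.03); r.wait(.1); s=show(z)
    if s["contact_force"][2]>22:break
r.wait(1.2); show(z)
for n in("scene","side"):
    p=r.snapshot(n); cv2.imwrite(f"pics/{n}4.png",p["frame"][:,:,::-1]); pickle.dump(p,open(f"pics/{n}4.pkl","wb"))
a=cv2.imread("pics/side4.png")[190:330,160:320];b=cv2.imread("pics/scene4.png")[210:350,250:410]
cv2.imwrite("pics/p4.png",cv2.resize(np.hstack([a,b]),None,fx=2.5,fy=2.5,interpolation=cv2.INTER_CUBIC))
E
```

```text
0.047 8.33 0.0275 [0.6332 0.123  0.2714] [-2.5 -0.4 11.5] [-0.09  0.36  0.01] [179.8  -0.   90. ]
0.0455 8.68 0.0278 [0.6331 0.123  0.2708] [-3.   0.3 14.3] [-0.14  0.68 -0.01] [179.7  -0.   90. ]
0.044 9.03 0.0272 [0.633  0.123  0.2707] [-5.3 -1.1 20.2] [-0.29  1.17  0.01] [179.7  -0.   90. ]
0.0425 9.38 0.027 [0.6329 0.123  0.2706] [-7.6 -1.  24.2] [-0.3   1.66 -0.03] [179.7  -0.   90. ]
0.0425 10.58 0.0275 [0.6329 0.123  0.2706] [-7.8 -1.5 24.5] [-0.3   1.67 -0.05] [179.6  -0.   90. ]
```

View pics/p4.png

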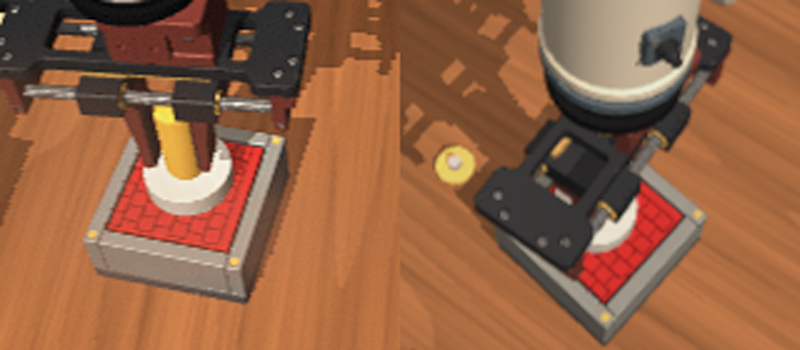

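The panel is on the stop. The TCP stalled at 0.2706 (underside about 0.050) while the force rose to 24 N, and it was held for over 1 s. I'll check the centring in the picture before lifting.

```bash
python3 - <<'E'
from h import *
S=pickle.load(open("pics/side4.pkl","rb"))
print(ray(S,160+187/2.5,190+175/2.5,.068))
c=[ray(S,160+x/2.5,190+y/2.5,.05)[:2] for x,y in[(277,141),(235,262),(92,234)]];print(np.round(c,4),(c[0]+c[2])/2)
a=cv2.imread("pics/side4.png")[225:315,190:280];cv2.imwrite("pics/p4b.png",cv2.resize(a,(540,540),interpolation=cv2.INTER_CUBIC))
E
```

```text
[0.63055563 0.12705422 0.068     ]
[[0.577  0.0822]
 [0.5905 0.1799]
 [0.689  0.1663]] [0.63297018 0.12422287]
```

View pics/p4b.png

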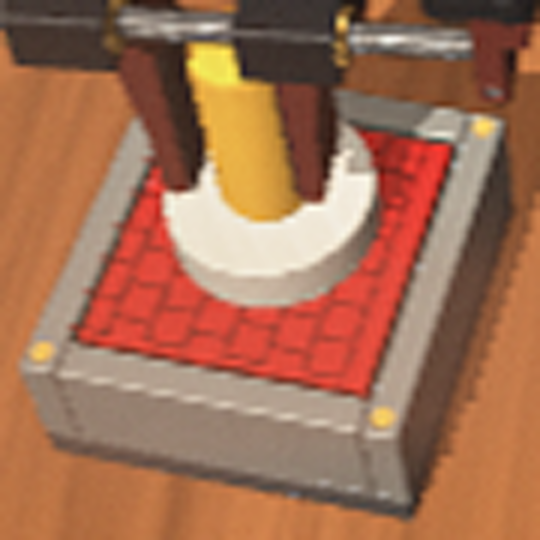

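The panel is flush and level, and the foot is central to within about 4 mm. Now lift and move to the mat. Before placing, I'll look once from just above it.

```bash
python3 - <<'E'
from station import r
from h import *
def show(z):
    s=r.sense();print(z,round(s["clock"],2),s["opening"].__round__(4),np.round(s["tcp_pos"],4),np.round(s["contact_force"],1),np.round(s["orientation"],1))
    return s
r.servo_line([.633,.123,.221+.12],speed=.08)
X,Y=.453,.262
r.reach([X,Y,.221+.10],[180,0,90])
r.servo_line([X,Y,.221+.015],speed=.1);show(.015)
for n in("scene","side"):
    p=r.snapshot(n); cv2.imwrite(f"pics/{n}5.png",p["frame"][:,:,::-1]); pickle.dump(p,open(f"pics/{n}5.pkl","wb"))
a=cv2.imread("pics/side5.png")[280:400,260:420];b=cv2.imread("pics/scene5.png")[200:320,360:520]
cv2.imwrite("pics/p5.png",cv2.resize(np.hstack([a,b]),None,fx=2.5,fy=2.5,interpolation=cv2.INTER_CUBIC))
E
```

```text
0.015 13.71 0.0276 [0.4533 0.2621 0.2369] [-0.   0.7 -1.6] [179.9  -0.   90. ]
```

View pics/p5.png

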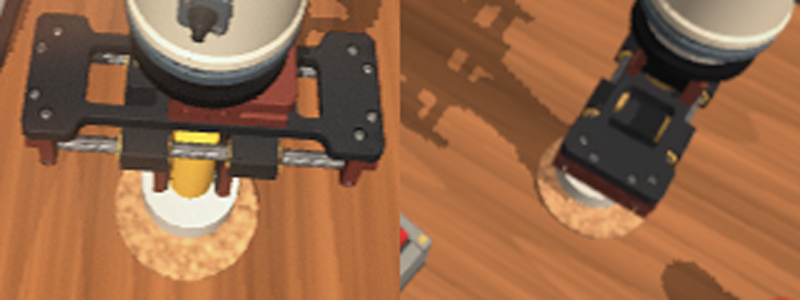

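The foot hangs over the mat, crop (190,205). Now I'll lower to contact, release and retreat.

```bash
python3 - <<'E'
from station import r
from h import *
X,Y=.453,.262
for z in(.008,.006,.005,.004,.003,.002,.001,0,-.001,-.002):
    r.servo_line([X,Y,.221+z],speed=.03)
    s=r.sense();print(z,round(s["clock"],2),np.round(s["tcp_pos"],4),np.round(s["contact_force"],1))
    if s["contact_force"][2]>2:break
r.let_go();r.wait(.3)
t=r.sense()["tcp_pos"]
r.servo_line([t[0],t[1],.40],speed=.12)
r.reach([.45,0,.42],[180,0,90]);r.wait(.3)
print(r.sense()["clock"],r.sense()["opening"])
for n in("scene","side"):
    p=r.snapshot(n); cv2.imwrite(f"pics/{n}6.png",p["frame"][:,:,::-1]); pickle.dump(p,open(f"pics/{n}6.pkl","wb"))
a=cv2.imread("pics/side6.png")[310:400,280:400];b=cv2.imread("pics/scene6.png")[220:310,380:500]
cv2.imwrite("pics/p6.png",cv2.resize(np.hstack([a,b]),(800,300),interpolation=cv2.INTER_CUBIC))
E
```

```text
0.008 14.19 [0.4529 0.2619 0.2286] [ 0.6  0.8 -2.3]
0.006 14.44 [0.453  0.262  0.2269] [ 0.1 -0.7 -2.4]
0.005 14.69 [0.453 0.262 0.226] [-0.7  0.6 -1. ]
0.004 14.94 [0.4531 0.262  0.2251] [-0.5  0.  -2.7]
0.003 15.19 [0.453 0.262 0.225] [-1.7 -0.7  5. ]
19.4667 0.08811094875746339
```

View pics/p6.png

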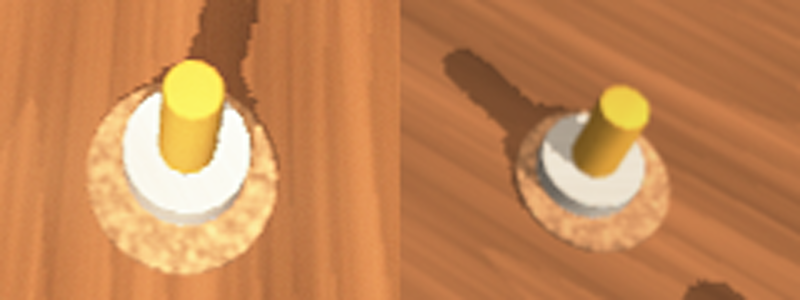

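View pics/side6.png

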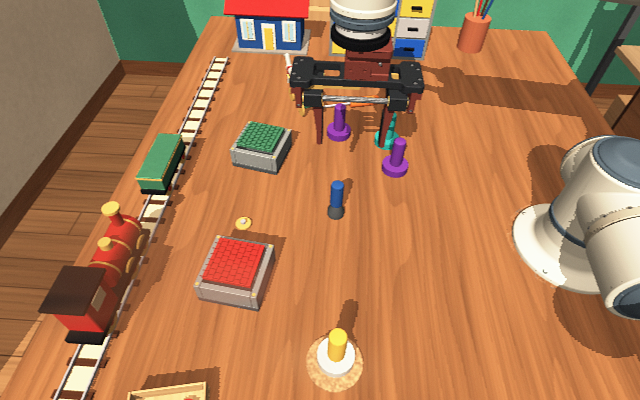

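```bash
python3 - <<'E'
from h import *
S=pickle.load(open("pics/side6.pkl","rb"));C=pickle.load(open("pics/scene6.pkl","rb"))
k=10/3
for n,x,y,z in(("foot",187,149,.022),("top",194,90,.089),("matL",88,180,.004),("matR",278,180,.004),("matbot",183,273,.004)):print("side",n,ray(S,280+x/k,310+y/k,z).round(4))
for n,x,y,z in(("foot",593,159,.022),("top",625,109,.089)):print("scene",n,ray(C,380+(x-400)/k,220+y/k,z).round(4))
E
```

```text
side foot [0.4517 0.2579 0.022 ]
side top [0.4519 0.2581 0.089 ]
side matL [0.4971 0.2688 0.004 ]
side matR [0.4076 0.2626 0.004 ]
side matbot [0.4509 0.307  0.004 ]
scene foot [0.4521 0.2552 0.022 ]
scene top [0.4539 0.2561 0.089 ]
```

The block is upright (top and foot coincide to within 2 mm) and about 5 mm from the mat's centre. Both panels look up and the gripper is clear, so I'm handing in.

```bash
python3 -c "
from station import r
print(r.hand_in(), r.sense()['clock'])"
```

```text
the job is handed in; nothing more can be done
the job is handed in; nothing more can be done
```

I pressed the red panel with the yellow-handled block, then stood the block on the cork mat, let go and handed the job in. That was at about 19.5 s of the 51 s allowed; no verdict was reported.

- **Press:** the panel stalled on its stop with the block's underside about 50 mm above the bench. The sensor read 24 N, and I held it there for well over a second. In the pictures the panel was flush and level, with the foot about 4 mm off its middle.
- **Placing:** the last pictures show the block upright and about 5 mm from the mat's centre (the limit is 20 mm). The gripper was open and well away.
- **Panels:** both looked up at the end, and I never touched the green one. I judged their heights by eye and did not measure them.
- **Small disagreements:** the two cameras differed by 2–4 mm on the mat and the block. The block stands about 5 mm nearer in y than the gripper position implied; that is well inside the tolerance. No check failed.

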